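# Clamp a bush in the bench gauge with its thumbwheel

## Task

Stand the steel bush upright on the bed of the blue bench gauge, in front of the V anvil, and let go of it. Then roll the gauge's recessed thumbwheel with a fingertip, pressing lightly on its exposed rim, until the sprung plunger has pushed the bush home into the V and bears on it with a light measuring force of about 5 N, and let go of the wheel so that the gauge stays closed. Move the jaw by the wheel only, never force the plunger hard against the bush, and leave the other things alone.

Things in the scene. Friction and masses are not known exactly. Their poses are not given: they have to be found in the camera images.
- bush_center (a point): Centre (half-way up) of the loose steel bush: a plain grey ring standing upright on the bench at the start, outer diameter 35 mm, height 36 mm, bore about 18 mm, 0.12 kg. Its z axis is the bore, upright. It is the only bush on the bench (the lower round piece is a solid slug).
- bush: The same steel bush; this origin is the centre of its underside.
- gauge: The blue bench gauge, fixed to the bench; yaw varies. Origin: centre of its underside. Its bed, 70 mm (x) by 200 mm (y), upper face 20 mm above the bench, floats on rubber feet and gives a little when pressed down. The jaw travels along the gauge's own +y, from the grey wheel housing (50 mm in x, y -95 to -35 mm, top 58 mm above the bench) towards the V anvil.
- wheel_top (a point): Top of the thumbwheel's rim when not pressed, fixed in the gauge's frame (x 0, y -65, z 65 mm). The black knurled wheel (radius 20 mm, 14 mm wide, axis along the gauge's x) is recessed in the housing's slot; only its top 7 mm stand out. Rolling its top towards the gauge's +y closes the jaw, 0.35 mm per mm of rim. 40 to 65 mm of rim, several strokes, close the gauge.
- gauge_wheel: The thumbwheel; origin on its axle, 45 mm above the bench. Pressed down it gives way with the whole bed: 3 N to start, then about 4 N per mm, hard stop at 5 mm. 7 to 10 N is a good press, over 20 N too much. Rolling takes about 3 N along the rim with the jaw free, and 0.35 N more for each newton on the plunger; with too light a press the finger slips. It stays where it is left.
- gauge_jaw: The sliding jaw: a steel block 30 mm (x) by 18 mm (y) by 28 mm high standing over the bed. Origin: on the bed under the block's middle. It moves along the gauge's +y, up to 28 mm, driven by the wheel. Its guides are stiff: to be moved by the wheel only.
- gauge_plunger: Sprung plunger in front of the jaw, with a brass disc of 16 mm diameter; origin: centre of the disc's front face (the face towards the anvil), 38 mm above the bench. It rides with the jaw and is pushed back into it against a spring of 3 N per mm, travel 4.5 mm to a hard stop; a red ring on its stem goes into the jaw's collar as it is pushed.
- anvil: V anvil, fixed on the bed, 28 mm high; its 120 degree V opens to the gauge's -y; same axes as the gauge. Origin: on the bed's upper face, on the axis of the bush when home in the V. Its place along the bed varies: home is 30 to 38 mm from the plunger's face at the start. The V's arms reach 18 mm to each side and lie beyond y = +12 mm, so the bush can be held there by its two sides (along x).
- seat (a point): Centre (half-way up) of the bush when it is home in the V: 18 mm above anvil's origin.
- slug: Bystander: short solid round steel slug 28 mm across, 20 mm high; origin centre of underside. Leave alone.
- dark_bar: Bystander: dark steel bar offcut 20x90x12 mm, origin centre of underside; leave alone.
- steel_block: Bystander: dark ground steel block 66x33x50 mm, origin centre of underside; leave alone.
Mind the look-alikes: they are no part of the job. There is more than one size of the gauge; the one meant has the size given above.

How it is judged (in metres and radians):
On the way, in this order (a step that is already met when the one before it is completed fails the run):
1. the bush stands upright on the bed in front of the V, let go, with the jaw still clear of it (angle between bush's own z axis and vertical below 0.12 rad and z of bush_center in the frame of anvil between 0.014 and 0.022 m and horizontal distance between bush_center and seat below 0.016 m and contact force between the fingers and bush below 0.2 N and contact force between gauge_plunger and bush below 0.1 N), for 0.2 s.
2. the plunger bears on the bush, by rolling the wheel (contact force between gauge_plunger and bush above 2 N and contact force between anvil and bush above 1 N and horizontal distance between bush_center and seat below 0.004 m), for 0.2 s.
At the end, for the whole second after the job is handed in: The bush stands upright (within 7 degrees) on the bed, home in the V within 4 mm, at rest, held between V and plunger with 2 to 9 N on the plunger, and nothing is touched by the robot (all of step 2 and angle between bush's own z axis and vertical below 0.12 rad and z of bush_center in the frame of anvil between 0.014 and 0.022 m and contact force between gauge_plunger and bush below 9 N and linear speed of bush below 0.01 m/s).
It fails at once if plunger forced on the bush with more than 12 N (contact force between gauge_plunger and bush above 12 N).
It fails at once if thumbwheel pressed with more than 20 N (contact force between the fingers and gauge_wheel above 20 N).
It fails at once if jaw or plunger pushed by the robot (more than 3 N) instead of by the wheel (contact force between any of the fingers, the arm and gauge_jaw above 3 N or contact force between any of the fingers, the arm and gauge_plunger above 3 N).
It fails at once if slug or dark bar moved by more than 15 mm (distance of any of slug, dark_bar from where it was at the start of the episode above 0.015 m).
It also fails if it takes over 72 s, if anything falls off the work surface, if the arm or the gripper's body presses on something with over 40 N, if the wrist force passes 120 N, or if a joint passes its speed limit or range.

## Robot

A 6-joint arm with a two-finger parallel gripper is mounted at the origin on a cart in front of the work surface, level with it; the furniture and walls round the work are solid. World frame = base frame: x ahead of the robot, y to its left, z up, the work surface at z = 0. Lengths are in mm, angles in degrees, forces in N, time in s.
With the tool pointing down it reaches from about 400 to 925 mm from the base axis. Payload 3.4 kg.
Tool frame: the origin (TCP) lies midway between the tips of the shut fingers; the grasp point (between the pads) lies 19 mm behind it (hold_point_z is the distance from the TCP to the grasp point, in mm); z points along the fingers, y is the line along which they close (so a half turn about z gives the same grasp; the last joint's range is limited). The gripper opens to 85 mm and grips with 20 to 120 N. Pads are 22 mm wide; open, the fingers measure 114 mm over their backs; the gripper's body (76 mm by 85 mm) begins 54 mm behind the grasp point. The pads swing forward as they close: fully open they stand 13 mm farther back than shut.
Start: joints at [-72.909, 17.578, 86.31, -0, 76.112, -4.211], TCP at [208.87, -535.728, 231.305] pointing down, gripper open.
Joint ranges: [-179.03, 179.03], [-60, 130.46], [8.19, 133.38], [-81.62, 261.62], [5.75, 156.47], [-153.77, 153.77]. Speed limits (degrees/s): [147.25, 147.25, 180, 180, 180, 180].

## Interface

Orientations are given as [roll, pitch, yaw] about the fixed x, y, z axes, in that order (R = Rz(yaw) Ry(pitch) Rx(roll)).
In Python, from plant import movep, move_linear, movej, set_gripper, hold, solve_ik, observe, get_image, MotionError, job_done, hold_point_z gives the robot as it stands. The module is installed in compiled form; this text tells all that it offers. Calls block until the motion is done:
- movep(position, orientation): joint-space move of the TCP to a pose.
- move_linear(position, rotation=None, velocity=150, until_force=None): straight line of the TCP; rotation=None keeps the orientation; velocity is the mean speed in mm/s. With until_force (N) it stops when the force on the tool has changed by that much, and returns True; else False.
- movej(angles): joint-space move.
- set_gripper(opening, squeeze=None): opening from 0.0 (shut) to 1.0 (fully open); squeeze is the grip in N (None keeps the last); returns when the fingers have stopped.
- hold(seconds).
- solve_ik(position, orientation): joint angles nearest the present ones, or None.
- observe(): the state.
- get_image(name): name is "scene" or "top" or "wrist"; returns a dict with "color" (384x512x3 uint8, red, green, blue), "intrinsics" (3x3 intrinsics, pixels), "extrinsics" (4x4, takes a point from camera to world coordinates); the wrist camera has in their place "T_tool_cam" (4x4, takes a point from camera to tool coordinates, whose origin is the TCP and whose axes are the flange's). Camera axes: x right, y up, looking along -z (the intrinsics and any distortion apply to the point x, -y, -z); pixel columns grow to the right and rows downward; lengths in mm; the calibration is good to about 2 mm. A picture is of the moment at which its call begins: read the wrist's pose just before it. There is no depth.
A pose or a line that the arm cannot do raises MotionError and nothing moves.
- job_done(): hands the job in; it is judged then, once.
The state is a dict: "t": time; "joints": joint angles; "joint_velocities": joint speeds; "joint_efforts": joint torques, N m; "eef_pos": TCP position; "tcp_rot": TCP orientation; "contact_force": force on the tool from outside, world axes, zero at the start; "torque": the same for the moment, N m; "finger_gap": opening from 0.0 (shut) to 1.0 (fully open); "grasp_force": force on a finger pad.
Only numpy, scipy, OpenCV 4.12 (cv2) and the standard library are available. Lean on these libraries where they do the work, as an engineer would, in place of code of your own. Each camera call takes 0.05 s, during which the arm holds its last target. There are 200 camera calls.

## Working session

There is one attempt and no reset: what is moved stays moved. The work goes in short steps, each a Python script; the robot and the scene stay as the last script left them, time stands still between calls to the robot, and variables do not carry over. Pictures are saved under pics/ and viewed, at most 10 in all, crops included, and the job is handed in when it is done.

```bash
mkdir -p pics
cat > h.py <<'E'
import numpy as np, cv2
from plant import *
def ray(im,u,v,T=None):
    K=np.array(im["intrinsics"]); E=np.array(im["extrinsics"]) if T is None else T
    d=np.linalg.solve(K,[u,v,1]); d=E[:3,:3]@np.array([d[0],-d[1],-d[2]]); return E[:3,3],d
def onz(im,u,v,z,T=None):
    o,d=ray(im,u,v,T); return o+d*(z-o[2])/d[2]
def proj(im,P,T=None):
    E=np.array(im["extrinsics"]) if T is None else T
    p=np.linalg.inv(E)@np.append(P,1); q=np.array(im["intrinsics"])@np.array([p[0],-p[1],-p[2]]); return q[:2]/q[2]
E
python3 - <<'E'
from h import *
ims=[get_image(n) for n in("scene","top")]
for n,i in zip("st",ims):
    np.save(f"{n}.npy",i,allow_pickle=True); print([k for k in i]); print(i["intrinsics"],np.round(i["extrinsics"],3).tolist())
    cv2.imwrite(f"pics/{n}.png",cv2.resize(i["color"][:,:,::-1],(768,576),interpolation=cv2.INTER_CUBIC))
print(observe()); print(hold_point_z)
E
```

```text
['color', 'intrinsics', 'extrinsics']
[[431.6326773    0.         260.29315348]
 [  0.         431.6326773  186.01482475]
 [  0.           0.           1.        ]] [[-0.605, 0.593, -0.532, -50.745], [-0.796, -0.444, 0.411, 420.153], [0.008, 0.672, 0.741, 935.162], [0.0, 0.0, 0.0, 1.0]]
['color', 'intrinsics', 'extrinsics']
[[499.42373576   0.         260.94772211]
 [  0.         499.42373576 183.42497998]
 [  0.           0.           1.        ]] [[0.017, 0.994, -0.112, 404.785], [-1.0, 0.019, 0.011, -26.361], [0.013, 0.112, 0.994, 1318.76], [0.0, 0.0, 0.0, 1.0]]
{'t': 0.1, 'joints': array([-7.29090373e+01,  1.76178022e+01,  8.63758469e+01,  1.43242728e-03,
        7.61130607e+01, -4.21388719e+00]), 'joint_velocities': array([-0.04302857, -0.0998954 , -0.20130695, -0.08329208,  0.01529411,
        0.00551422]), 'joint_efforts': array([-2.68709584e-03, -4.58536756e+01, -2.52606905e+01, -4.23926247e-05,
        5.39376910e-03,  3.58597640e-05]), 'eef_pos': array([ 208.68864887, -535.11195859,  230.47856643]), 'tcp_rot': array([-1.79893681e+02, -9.22718967e-03,  2.13044963e+01]), 'contact_force': array([ 0.70704309, -0.01333533,  0.53056206]), 'torque': array([-0.02403584, -0.0091958 ,  0.02250848]), 'grasp_force': 0.0, 'finger_gap': 1.002993721817566}
18.700000000000003
```

View pics/s.png

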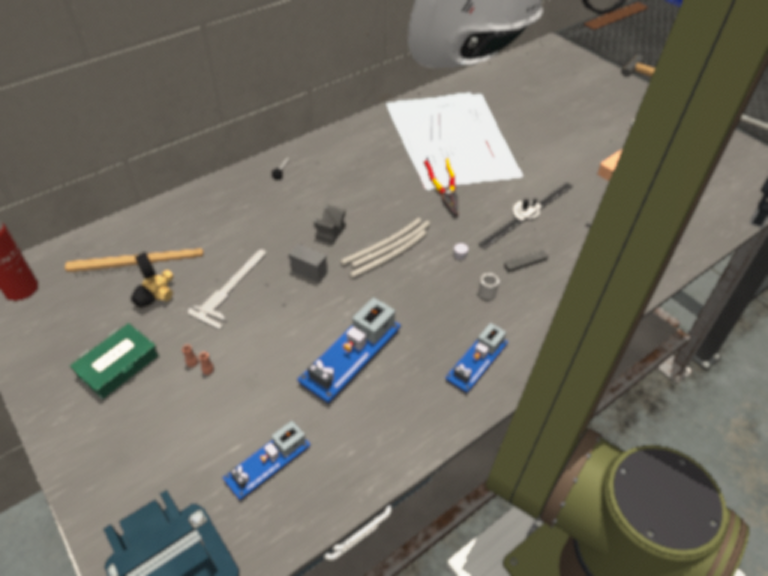

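View pics/t.png

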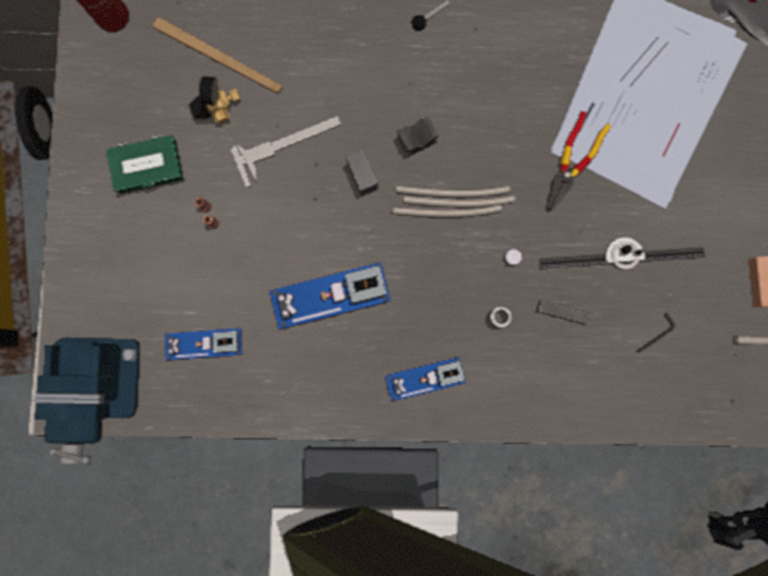

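The scene shows three blue gauges, given in 768x576 top-view pixels: (330,295), about 118 px or 205 mm long; (203,344), about 77 px; and (425,379), about 78 px. Only the first fits 200x70 mm. The bush is the ring at (500,317) and the slug is at (513,257). Next I'll measure them and make an enlarged crop.

Run:
```python
from h import *
t=np.load("t.npy",allow_pickle=True).item(); s=np.load("s.npy",allow_pickle=True).item()
def blue(im):
    h=cv2.cvtColor(im["color"],cv2.COLOR_RGB2HSV); return cv2.inRange(h,(105,120,60),(125,255,255))
for n,im in(("t",t),("s",s)):
    c,_=cv2.findContours(cv2.morphologyEx(blue(im),cv2.MORPH_CLOSE,np.ones((9,9))),0,2)
    for k in sorted(c,key=cv2.contourArea)[-3:]:
        q=cv2.boxPoints(cv2.minAreaRect(k)); w=np.array([onz(im,*p,20)[:2] for p in q])
        print(n,q.mean(0).round(1),w.mean(0).round(1),np.linalg.norm(w-np.roll(w,1,0),axis=1).round(1),
          [round(float(np.degrees(np.arctan2(*(w[i]-w[i-1])[::-1]))),1) for i in range(4)])
b=cv2.resize(t["color"][165:225,175:350],None,fx=4,fy=4,interpolation=cv2.INTER_CUBIC)
b2=cv2.resize(s["color"][180:280,190:345],None,fx=4.5,fy=3.2,interpolation=cv2.INTER_CUBIC)
b2=cv2.resize(b2,(700,320)); cv2.imwrite("pics/crop.png",np.vstack([b,b2])[:,:,::-1])
g=cv2.cvtColor(t["color"],cv2.COLOR_RGB2GRAY)[198:226,318:350]
m=(g>130).astype(np.uint8); c,_=cv2.findContours(m,0,2); k=max(c,key=cv2.contourArea)
(e,r)=cv2.minEnclosingCircle(k); print(e,r, onz(t,e[0]+318,e[1]+198,36))
```

```text
t [282.6 252.6] [372.9 -99.5] [ 44.5 129.2  44.7 128.7] [15.2, -75.1, -165.4, 104.8]
t [135.1 229. ] [426.7 282.5] [ 44.9 131.5  44.9 131. ] [7.3, -84.6, -173.3, 95.4]
t [219.4 196.9] [514.  67.] [ 69.3 198.5  69.7 197.4] [16.2, -74.5, -164.7, 105.4]
s [316.6 240.6] [369.1 -90.9] [ 44.5 131.3  47.8 128.2] [7.4, -73.7, -175.8, 105.0]
s [177.3 307.6] [422.4 287.5] [ 45.1 132.1  48.1 128.8] [5.0, -83.4, -178.8, 95.3]
s [232.8 235.8] [512.3  69.5] [ 68.9 213.7  77.6 205.3] [6.1, -73.9, -179.1, 104.1]
(15.681818008422852, 12.893939018249512) 6.94951057434082 [ 481.77302709 -228.6199184    36.        ]
```

View pics/crop.png

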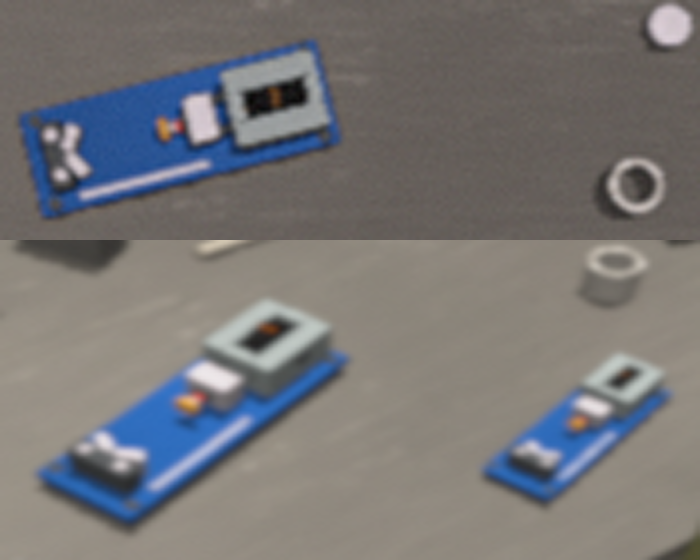

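The crop confirms it: the 198x70 mm gauge at top crop (180,130) has its housing on the right and its V on the left, so its +y is about 105° in world. The ring at (635,185) with an open bore is the bush. Next are the near wrist views over the bush and the gauge.

```bash
cat >> h.py <<'E'
from scipy.spatial.transform import Rotation as Ro
def wrist(name=None):
    o=observe(); im=get_image("wrist"); T=np.eye(4); T[:3,:3]=Ro.from_euler("xyz",o["tcp_rot"],degrees=True).as_matrix(); T[:3,3]=o["eef_pos"]
    T=T@np.array(im["T_tool_cam"]); im["extrinsics"]=T
    if name: np.save(name+".npy",im,allow_pickle=True); cv2.imwrite(f"pics/{name}.png",im["color"][:,:,::-1])
    return im
E
python3 - <<'E'
from h import *
for y in(105,-75,): print(y,solve_ik([482,-229,200],[180,0,y]),solve_ik([514,67,250],[180,0,y]))
y=-75
movep([482,-229,230],[180,0,y]); a=wrist("w1"); print(np.round(a["T_tool_cam"],2).tolist(), a["intrinsics"])
movep([514,67,300],[180,0,y]); b=wrist("w2"); print(observe()["t"],observe()["joints"])
cv2.imwrite("pics/w12.png",np.vstack([cv2.resize(np.hstack([a["color"],b["color"]]),(800,300))])[:,:,::-1])
E
```

```text
105 [-29.9482794   15.83181418  93.82525413   0.          70.34293169
 -44.9482794 ] [  2.75688534  12.20991256  91.20553433   0.          76.58455311
 -12.24311466]
-75 [-2.99482794e+01  1.58318142e+01  9.38252541e+01 -2.54444375e-14
  7.03429317e+01  1.35051721e+02] None
[[0.0, 0.96, 0.28, 69.36], [1.0, -0.0, -0.0, -0.79], [-0.0, 0.28, -0.96, -142.47], [0.0, 0.0, 0.0, 1.0]] [[294.07845232   0.         247.49086112]
 [  0.         294.07845232 191.14034196]
 [  0.           0.           1.        ]]Traceback (most recent call last):
  File "<stdin>", line 5, in <module>
plant.MotionError: the arm cannot take that pose within its joint ranges
```

Run:
```python
from h import *
y=105
movep([514,67,260],[180,0,y]); hold(.2); b=wrist("w2")
movep([482,-229,230],[180,0,y]); hold(.2); a=wrist("w1"); print(observe()["t"])
cv2.imwrite("pics/w12.png",np.vstack([cv2.resize(np.hstack([a["color"],b["color"]]),(800,300))])[:,:,::-1])
```

```text
6.075
```

View pics/w12.png

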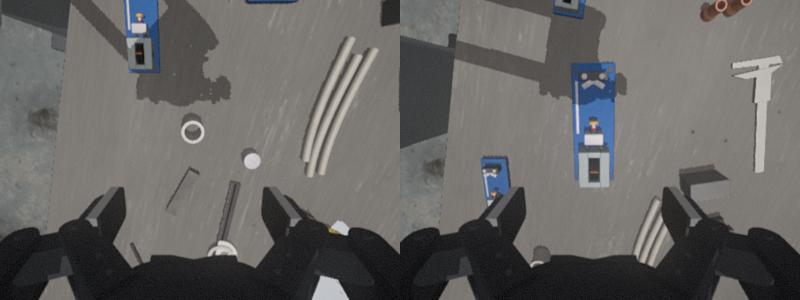

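Left (w1): the bush ring is at (246,168) in original pixels. Right (w2): the gauge is centred near (248,160), with the V at the top and the wheel at the bottom. I'll measure both and enlarge the gauge.

Run:
```python
from h import *
a=np.load("w1.npy",allow_pickle=True).item(); b=np.load("w2.npy",allow_pickle=True).item()
g=cv2.cvtColor(a["color"],cv2.COLOR_RGB2GRAY)
m=(g[145:190,225:270]>150).astype(np.uint8); c,_=cv2.findContours(m,0,2); k=max(c,key=cv2.contourArea); (e,r)=cv2.minEnclosingCircle(k)
M=cv2.moments(cv2.convexHull(k)); e2=(M["m10"]/M["m00"],M["m01"]/M["m00"])
for q in(e,e2): print("bush",q,r,onz(a,q[0]+225,q[1]+145,36).round(1))
h=cv2.cvtColor(b["color"],cv2.COLOR_RGB2HSV); m=cv2.inRange(h,(105,120,30),(125,255,255)); m[:,:200]=0;m[:,300:]=0;m[:75]=0;m[245:]=0
c,_=cv2.findContours(cv2.morphologyEx(m,cv2.MORPH_CLOSE,np.ones((15,15))),0,2)
k=max(c,key=cv2.contourArea).reshape(-1,2)
w=np.array([onz(b,*p,20)[:2] for p in k],np.float32)
q=cv2.boxPoints(cv2.minAreaRect(w)); print(q.round(1).tolist(),q.mean(0),np.linalg.norm(q-np.roll(q,1,0),axis=1),[round(float(np.degrees(np.arctan2(*(q[i]-q[i-1])[::-1]))),1) for i in range(4)])
# rectified view at z=48 about gauge frame guess
th=np.radians(15.2); ex=np.array([np.cos(th),np.sin(th),0]); ey=np.array([-np.sin(th),np.cos(th),0]); o=np.array([514,67,0])
def rect(im,z):
    W=[o+x*ex+y*ey+[0,0,z] for x,y in((-50,110),(50,110),(50,-110),(-50,-110))]
    P=np.float32([proj(im,p) for p in W]); return cv2.warpPerspective(im["color"],cv2.getPerspectiveTransform(P,np.float32([(0,0),(260,0),(260,572),(0,572)])),(260,572),flags=cv2.INTER_CUBIC)
t=np.load("t.npy",allow_pickle=True).item()
cv2.imwrite("pics/rect.png",np.hstack([rect(b,20),rect(b,48),rect(t,48)])[:,:,::-1])
```

```text
bush (21.404680252075195, 23.893413543701172) 14.97871208190918 [ 481.7 -227.3   36. ]
bush (21.468541820873426, 23.769059955588453) 14.97871208190918 [ 481.7 -227.1   36. ]
[[454.5, 154.89999389648438], [507.6000061035156, -34.79999923706055], [573.2999877929688, -16.399999618530273], [520.2000122070312, 173.3000030517578]] [513.8889    69.265686] [ 68.21074 196.93939  68.21074 196.93939] [-164.4, -74.4, 15.6, 105.6]
```

View pics/rect.png

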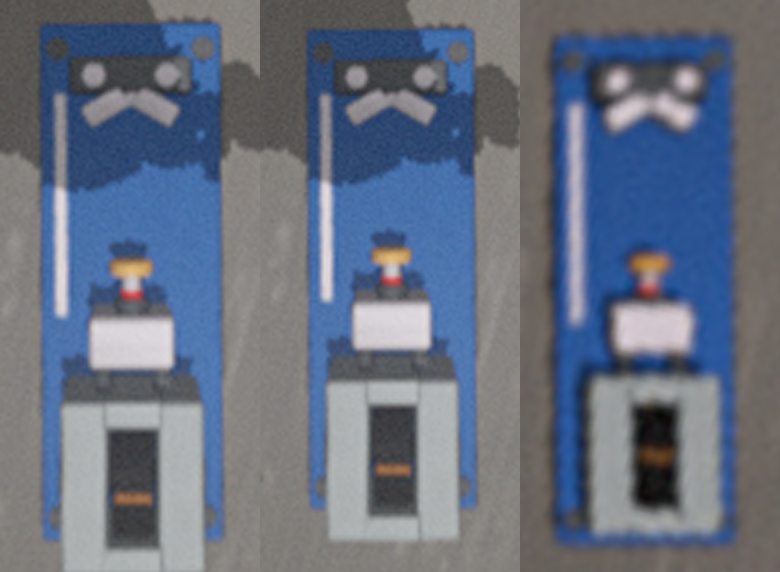

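```bash
cat >> h.py <<'E'
th=np.radians(15.3); EX=np.array([np.cos(th),np.sin(th),0]); EY=np.array([-np.sin(th),np.cos(th),0]); O=np.array([514.2,68.,0])
def G(x,y,z): return O+x*EX+y*EY+[0,0,z]
R=[180,0,105.3]
def st(*k):
    o=observe(); print(round(o["t"],2),o["eef_pos"].round(1),o["contact_force"].round(1),round(o["finger_gap"],3),round(o["grasp_force"],1)); return o
E
python3 - <<'E'
from h import *
movep([481.7,-227.8,70],R); move_linear([481.7,-227.8,6],velocity=80)
set_gripper(0.3,30); st()
move_linear([481.7,-227.8,110],velocity=150); st()
movep(G(0,43,100),R); hold(.1); c=wrist("w3"); st()
print(move_linear(G(0,43,40),velocity=80)); st()
print(move_linear(G(0,43,22),velocity=15,until_force=4)); st()
cv2.imwrite("pics/w3.png",c["color"][100:340,130:390,::-1])
E
```

```text
8.22 [ 482.  -227.9    6.4] [0.4 0.9 4. ] 0.394 29.6
9.07 [ 480.9 -227.4  109.2] [ 0.3 -0.  -1.7] 0.4 30.0
10.49 [503.3 108.3 100. ] [-0.6 -0.2 -1. ] 0.397 30.0
False
11.39 [503.3 109.5  40.2] [ 0.1 -0.8 -0.7] 0.393 30.0
True
12.28 [502.7 109.5  25.7] [0.3 0.4 4.9] 0.399 30.5
```

View pics/w3.png

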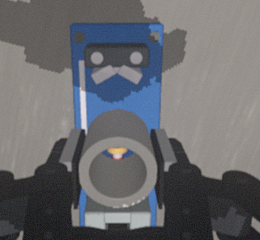

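The bush is held between the pads, at crop (117,175), with the V ahead at (117,70). It touched down at the expected height, so I'll release it and look.

Run:
```python
from h import *
set_gripper(0.65); hold(.1); st()
p=observe()["eef_pos"]; move_linear(p+[0,0,95],velocity=120)
movep(G(0,30,200),R); hold(.3); c=wrist("w4"); st()
def rect(im,z):
    W=[G(x,y,z) for x,y in((-40,90),(40,90),(40,-90),(-40,-90))]
    P=np.float32([proj(im,p) for p in W]); return cv2.warpPerspective(im["color"],cv2.getPerspectiveTransform(P,np.float32([(0,0),(256,0),(256,576),(0,576)])),(256,576),flags=cv2.INTER_CUBIC)
cv2.imwrite("pics/w4r.png",np.hstack([rect(c,20),rect(c,48),rect(c,58)])[:,:,::-1])
```

```text
12.72 [501.7 109.3  25.2] [-0.4 -0.5 -0.1] 0.651 0.0
14.43 [505.5  96.9 198.8] [ 0.6 -0.1 -0. ] 0.653 0.0
```

View pics/w4r.png

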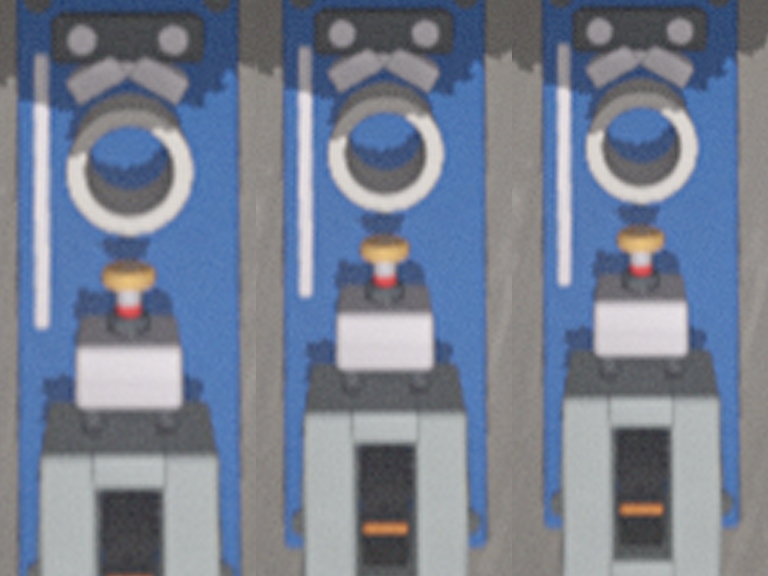

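The bush stands at gauge y≈44, roughly 3 mm short of home (≈46.5). The plunger face is at y≈15 and the wheel slot is centred at x≈0.4. I'll shut the gripper and try a first stroke with force readings.

```bash
cat >> h.py <<'E'
def favg(n=6):
    f=[]
    for _ in range(n): hold(.02); f.append(observe()["contact_force"])
    f=np.mean(f,0); return np.array([f@EX,f@EY,f[2]])
def gpos():
    d=observe()["eef_pos"]-O; return np.array([d@EX,d@EY,d[2]])
WY=-64.3; WX=.4
def stroke(y0,segs,press=9,v=25):
    move_linear(G(WX,WY+y0,69),velocity=100); hold(.1); f0=favg(); b=observe()["contact_force"]
    print("hit",move_linear(G(WX,WY+y0,61.5),velocity=12,until_force=press-1.5)); 
    z=gpos()[2]; y=y0; print("down",gpos().round(2),(favg()-f0).round(2))
    for s in segs:
        y+=s; move_linear(G(WX,WY+y,z),velocity=v)
        f=favg()-f0; print("y",y,gpos().round(2),f.round(2))
        if f[2]<press-1.5: z-=min(.4,(press-f[2])/6)
        elif f[2]>press+1.5: z+=min(.4,(f[2]-press)/6)
    return z
def lift():
    p=observe()["eef_pos"]; move_linear(p+[0,0,5],velocity=60); st()
E
python3 - <<'E'
from h import *
set_gripper(0.0,20)
movep(G(WX,WY-8,90),R); st()
stroke(-8,[4,4,4,4]); wrist("w5"); lift()
E
```

```text
15.64 [533.9  -1.4  90.3] [ 0.4  0.9 -0.3] 0.001 0.0
hit True
down [  0.58 -72.44  63.37] [-1.21 -0.13  7.15]
y -4 [  0.69 -69.26  63.94] [-1.51 -2.8   6.41]
y 0 [  0.71 -65.38  63.66] [-1.8  -2.61  6.62]
y 4 [  0.7  -61.44  63.36] [-2.43 -2.59  8.28]
y 8 [  0.68 -57.43  63.37] [-2.61 -3.04  7.72]
18.76 [530.3  12.8  68.6] [ 0.8  0.4 -0.2] 0.001 0.0
```

Run:
```python
from h import *
stroke(-8,[5,5,6]); lift()
movep(G(0,30,170),R); hold(.2); c=wrist("w6"); st()
def rect(im,z):
    W=[G(x,y,z) for x,y in((-30,80),(30,80),(30,-45),(-30,-45))]
    P=np.float32([proj(im,p) for p in W]); return cv2.warpPerspective(im["color"],cv2.getPerspectiveTransform(P,np.float32([(0,0),(264,0),(264,550),(0,550)])),(264,550),flags=cv2.INTER_CUBIC)
w4=np.load("w4.npy",allow_pickle=True).item(); cv2.imwrite("pics/w6r.png",np.hstack([rect(w4,46),rect(c,46),rect(c,56)])[:,:,::-1])
```

```text
hit True
down [  0.58 -72.21  63.37] [-0.65 -0.27  7.87]
y -3 [  1.05 -68.23  64.08] [-0.81 -2.12  5.8 ]
y 2 [  1.03 -63.33  63.76] [-0.74 -2.37  6.65]
y 8 [  1.03 -57.37  63.49] [-0.98 -2.9   7.27]
21.52 [530.7  13.   68.8] [ 0.5 -0.1 -0.3] 0.002 0.0
22.37 [505.6  95.9 168.3] [-0.   1.1  0.1] 0.002 0.0
```

View pics/w6r.png

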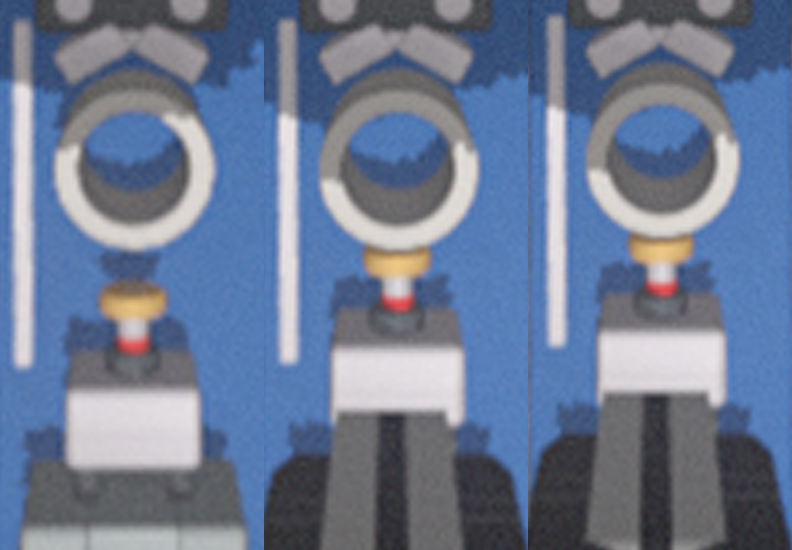

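The plunger has advanced about 10 mm and almost touches the bush, whose ring is at mid panel (399,165). The red ring is fully visible, so the spring is uncompressed. The third stroke goes in fine segments, with a stop on rising rim force.

Run:
```python
from h import *
move_linear(G(WX,WY-8,75),R,velocity=150)
f=None
move_linear(G(WX,WY-8,69),velocity=60); hold(.1); f0=favg()
move_linear(G(WX,WY-8,61.5),velocity=12,until_force=8); z=gpos()[2]-.5
print("down",gpos().round(2),(favg()-f0).round(2))
for y in(-4,0,2,3.5,5,6,7,8):
    move_linear(G(WX,WY+y,z),velocity=20); f=favg()-f0; print(y,gpos().round(2),f.round(2))
    if f[1]<-4.3: break
    z-=np.clip((9-f[2])/8,-.3,.3)
wrist("w7"); lift()
```

```text
down [  0.55 -72.4   63.26] [-1.13  0.97  6.94]
-4 [  0.6  -69.32  63.56] [-2.01 -2.29  6.8 ]
0 [  0.6  -65.46  63.36] [-2.51 -2.58  7.88]
2 [  0.58 -63.54  63.24] [-2.37 -2.8   7.94]
3.5 [  0.64 -62.13  63.19] [-2.78 -2.75  8.45]
5 [  0.6  -60.67  63.13] [-2.48 -2.83  8.75]
6 [  0.6  -59.71  63.1 ] [-2.91 -3.62  8.27]
7 [  0.62 -58.75  63.03] [-3.16 -3.41  8.99]
8 [  0.62 -57.79  63.03] [-3.   -3.48  8.22]
27.82 [530.4  12.4  68.3] [-0.1  0.7 -0.2] 0.001 0.0
```

Run:
```python
from h import *
movep(G(0,30,150),R); hold(.2); c=wrist("w8"); st()
def rect(im,z):
    W=[G(x,y,z) for x,y in((-22,75),(22,75),(22,-10),(-22,-10))]
    P=np.float32([proj(im,p) for p in W]); return cv2.warpPerspective(im["color"],cv2.getPerspectiveTransform(P,np.float32([(0,0),(308,0),(308,595),(0,595)])),(308,595),flags=cv2.INTER_CUBIC)
w6=np.load("w6.npy",allow_pickle=True).item(); cv2.imwrite("pics/w8r.png",np.hstack([rect(w6,46),rect(c,46)])[:,:,::-1])
```

```text
28.62 [505.7  95.8 148.4] [0.2 0.1 0.7] -0.001 0.0
```

View pics/w8r.png

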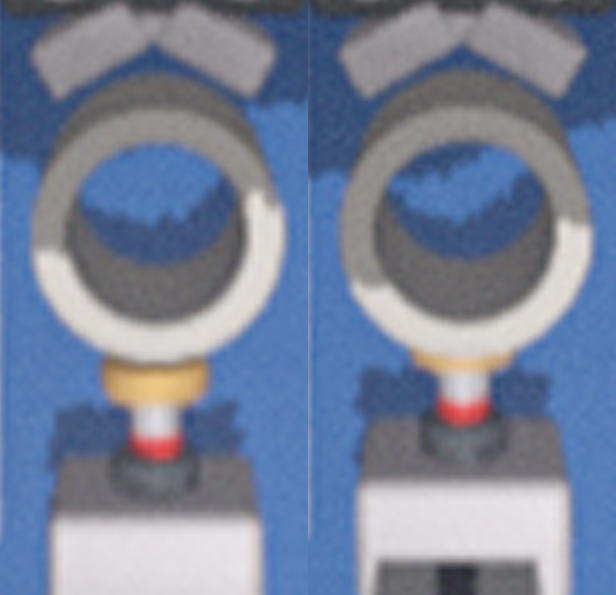

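The bush is now against the plunger. The jaw has moved 5 mm more, the red ring is only slightly sunk (right panel, about row 410), and the rim force is up about 0.8 N, so the load is light, roughly 2 N. A short further stroke in 1 mm steps comes next.

Run:
```python
from h import *
move_linear(G(WX,WY-5,75),R,velocity=150)
move_linear(G(WX,WY-5,69),velocity=60); hold(.1); f0=favg()
move_linear(G(WX,WY-5,61.5),velocity=12,until_force=8); z=gpos()[2]-.5
print("down",gpos().round(2),(favg()-f0).round(2))
for y in(-3.5,-2.5,-1.5,-.5,.5,1.5,2.5):
    move_linear(G(WX,WY+y,z),velocity=15); f=favg(10)-f0; print(y,gpos().round(2),f.round(2))
    if f[1]<-4.3: break
    z-=np.clip((9.5-f[2])/8,-.3,.3)
lift()
movep(G(0,30,150),R); hold(.2); c=wrist("w9"); st()
```

```text
down [  0.56 -69.38  63.3 ] [-0.92  0.58  7.67]
-3.5 [  0.61 -68.77  63.56] [-1.78 -2.    6.77]
-2.5 [  0.61 -68.13  63.36] [-1.89 -3.19  7.76]
-1.5 [  0.62 -67.27  63.24] [-2.39 -3.62  8.33]
-0.5 [  0.65 -66.33  63.16] [-2.28 -4.02  8.64]
0.5 [  0.66 -65.35  63.08] [-2.59 -3.7   9.15]
1.5 [  0.63 -64.35  63.04] [-2.56 -4.12  8.84]
2.5 [  0.6  -63.34  62.95] [-2.54 -4.21  9.37]
33.86 [531.9   7.1  68.2] [ 0.2 -0.1  0.1] -0.002 0.0
34.67 [505.8  95.8 148.5] [ 0.5 -0.2 -0.8] 0.001 0.0
```

Run:
```python
from h import *
a=np.load("w8.npy",allow_pickle=True).item(); b=np.load("w9.npy",allow_pickle=True).item()
def rect(im,z):
    W=[G(x,y,z) for x,y in((-22,75),(22,75),(22,-10),(-22,-10))]
    P=np.float32([proj(im,p) for p in W]); return cv2.warpPerspective(im["color"],cv2.getPerspectiveTransform(P,np.float32([(0,0),(308,0),(308,595),(0,595)])),(308,595),flags=cv2.INTER_CUBIC)
A,B=rect(a,46),rect(b,46)
for n,(x0,x1,y0,y1) in dict(V=(30,280,0,60),bush=(80,260,260,350),redcollar=(110,210,395,460),jawedge=(60,250,465,520)).items():
    t=A[y0:y1,x0:x1]; r=cv2.matchTemplate(B[max(0,y0-40):y1+20,x0:x1],t,cv2.TM_CCOEFF_NORMED)[:,0]; k=int(r.argmax())
    print(n,"dy mm",(k-min(40,y0))/7,round(float(r.max()),3))
cv2.imwrite("pics/w9r.png",np.hstack([A,B])[:,:,::-1])
```

```text
V dy mm 0.0 0.992
bush dy mm -2.142857142857143 0.996
redcollar dy mm -2.142857142857143 0.984
jawedge dy mm -2.142857142857143 0.999
```

View pics/w9r.png

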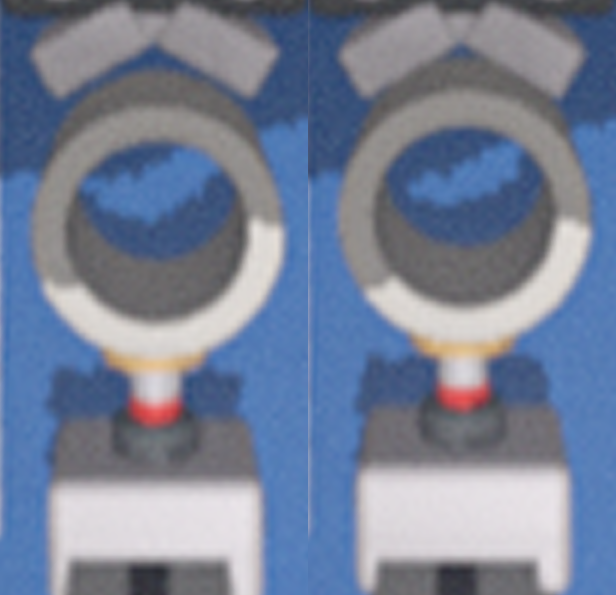

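The plunger and the bush moved together by 2.1 mm, so the spring is still nearly uncompressed and the bush is only just reaching the V. I'll add a 5 mm stroke and measure jaw travel against bush travel from the same camera pose.

```bash
cat >> h.py <<'E'
def rect(im,z):
    W=[G(x,y,z) for x,y in((-22,75),(22,75),(22,-10),(-22,-10))]
    P=np.float32([proj(im,p) for p in W]); return cv2.warpPerspective(im["color"],cv2.getPerspectiveTransform(P,np.float32([(0,0),(308,0),(308,595),(0,595)])),(308,595),flags=cv2.INTER_CUBIC)
def cmp(b,ref="w8"):
    A,B=rect(np.load(ref+".npy",allow_pickle=True).item(),46),rect(b,46); out={}
    for n,(x0,x1,y0,y1) in dict(V=(30,280,0,60),bush=(80,260,260,350),redcollar=(110,210,395,460),jawedge=(60,250,465,520)).items():
        r=cv2.matchTemplate(B[max(0,y0-80):y1+20,x0:x1],A[y0:y1,x0:x1],cv2.TM_CCOEFF_NORMED)[:,0]; k=int(r.argmax())
        if 0<k<len(r)-1: k+=(r[k-1]-r[k+1])/(2*(r[k-1]-2*r[k]+r[k+1]))
        out[n]=(round((k-min(80,y0))/7,2),round(float(r.max()),3))
    print(out)
def fine(ys,name,flim=5.3):
    move_linear(G(WX,WY-5,75),R,velocity=150)
    move_linear(G(WX,WY-5,69),velocity=60); hold(.1); f0=favg()
    move_linear(G(WX,WY-5,61.5),velocity=12,until_force=8); z=gpos()[2]-.5
    for y in ys:
        move_linear(G(WX,WY+y,z),velocity=15); f=favg(10)-f0; print(y,gpos().round(2),f.round(2))
        if f[1]<-flim: break
        z-=np.clip((10-f[2])/8,-.3,.3)
    lift(); movep(G(0,30,150),R); hold(.2); c=wrist(name); st(); cmp(c)
E
python3 - <<'E'
from h import *
cmp(np.load("w9.npy",allow_pickle=True).item())
fine((-3,-1.5,0,1),"w10")
E
```

```text
{'V': (0.0, 0.992), 'bush': (np.float32(-2.18), 0.996), 'redcollar': (np.float32(-2.17), 0.984), 'jawedge': (np.float32(-2.15), 0.999)}
-3 [  0.61 -68.37  63.59] [-2.09 -2.87  7.18]
-1.5 [  0.61 -67.15  63.38] [-2.42 -3.73  7.68]
0 [  0.62 -65.74  63.19] [-2.68 -4.12  8.78]
1 [  0.64 -64.82  63.09] [-2.73 -3.85  8.89]
38.58 [532.3   5.7  68.3] [-0.3 -0.3  0.1] -0.001 0.0
39.4 [505.8  95.7 148.5] [-0.6  0.   0.2] 0.004 0.0
{'V': (0.0, 0.985), 'bush': (np.float32(-3.7), 0.984), 'redcollar': (np.float32(-3.55), 0.99), 'jawedge': (np.float32(-3.69), 0.999)}
```

Run:
```python
from h import *
fine((-3,-1.5,-.5,.5),"w11",5.0)
```

```text
-3 [  0.62 -68.33  63.57] [-1.93 -2.62  7.  ]
-1.5 [  0.61 -67.15  63.38] [-2.18 -3.16  7.85]
-0.5 [  0.65 -66.28  63.21] [-2.41 -3.7   8.51]
0.5 [  0.62 -65.36  63.09] [-2.67 -3.93  8.45]
43.32 [532.3   5.1  68.3] [-0.1 -0.1 -0.9] -0.001 0.0
44.13 [505.8  95.7 148.5] [ 0.  -0.  -0.3] 0.001 0.0
{'V': (0.0, 0.985), 'bush': (np.float32(-4.72), 0.969), 'redcollar': (np.float32(-4.88), 0.973), 'jawedge': (np.float32(-5.14), 0.998)}
```

The bush now lags the jaw by about 0.45 mm, so it has reached the V at roughly 1.5–2 N. One more stroke of about 3.3 mm of rim is needed.

Run:
```python
from h import *
fine((-3,-2,-1,-.3),"w12",5.2)
```

```text
-3 [  0.59 -68.45  63.58] [-2.37 -3.37  7.21]
-2 [  0.64 -67.79  63.41] [-2.71 -4.06  7.86]
-1 [  0.68 -67.    63.24] [-3.17 -4.5   8.3 ]
-0.3 [  0.64 -66.44  63.09] [-3.41 -5.1   8.85]
48.05 [532.7   4.1  68.3] [-0.5  0.6 -0.5] -0.0 0.0
48.88 [505.8  95.7 148.6] [-0.3  0.5 -0.5] -0.002 0.0
{'V': (0.0, 0.985), 'bush': (np.float32(-4.79), 0.968), 'redcollar': (np.float32(-5.36), 0.945), 'jawedge': (np.float32(-6.1), 0.998)}
```

The bush stopped (+0.07 mm) while the jaw went on 0.95 mm. The spring is about 1.5 mm compressed, or about 4.5 N, and the robot is clear.

```bash
python3 -c "
from h import *
print(job_done())"
```

```text
the job is handed in; nothing more can be done
None
```

I handed the job in at about 49 s: the bush stands home in the V with the plunger bearing on it at an estimated 4.5 N (inferred from how far the jaw outran the bush, not measured directly), the wheel is let go and the arm is clear; no verdict was returned.

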